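# Unhook the swinging basket from its drying stand

## Task

Lift the swinging steel basket off the slotted cheeks of the drying stand, drawing its trunnions out along the slots so that they do not catch, without letting it tip or lose its two steel posts, and without pushing the hood. Set it level and centred on the round sprung platform, whose height you must feel for: lower it gently until the platform carries most of its weight while you still hold it, then let go. Leave the lens mount, the tissue packet and the dropper bottle undisturbed.

Things in the scene. Friction and masses are not known exactly. Their poses are not given: they have to be found in the camera images.
- drying_stand: fixed drying stand; origin at the bench top under the slot seats, -x is its open front (turned towards the robot's right), z up. Grey drip tray x -60 to +72 mm, y +-75 mm, 16 mm high. Two aluminium cheeks, 6 mm thick, centred at y = +-53 mm (inner faces 100 mm apart), 112 mm high. White back plate at x 61 to 67 mm, y +-62 mm
- slot_seat (a point): point midway between the seats (closed lower ends) of the cheeks' two slots, 85 mm above the bench; axes as the stand. Each slot is 12 mm wide, open at its upper end, and leans 35 degrees from vertical towards the front (direction -sin35, 0, cos35). A trunnion has left the slot after 24 mm along that direction
- hood_edge (a point): middle of the lower front edge of the white blower hood over the basket; hood: stand x -8 to +70 mm, y +-62 mm, z 255 to 290 mm. It leaves no room for an upright gripper above the handle: lean the gripper 30 to 45 degrees from vertical, wrist towards the stand's front
- basket: loose perforated steel basket, open on top, 64 (x) x 90 (y) x 60 (z) mm, 3 mm walls, 0.2 to 0.42 kg; origin at the centre of its underside, z up out of its mouth. It hangs and swings on its trunnions in the slots, at the start with its axes along the stand's, underside about 32 mm above the bench. Once pinched it keeps its angle to the gripper, so turning the gripper out of its lean tips it
- basket_trunnions (a point): midpoint of the trunnion axis, 52 mm above the basket's underside; pins of 8 mm diameter stick out of the sides along the basket's y from 45 mm off the middle, with 16 mm brass end discs 59.5 to 62.5 mm off it, outside the cheeks (3 mm side play either way)
- basket_handle (a point): centre of the blue grip bar of the basket, 110 mm above its underside: bar 44 mm long along the basket's x, 14 mm thick along y, 18 mm high, 41 mm clear above the rim, carried by a thin rod (7 mm) at either end. Axes as the basket
- post_front: loose polished steel optical post, 13 mm diameter, 75 mm long, 50 g, lying along y in the front floor groove of the basket; origin at the middle of one end face, its z along the post
- post_back: the same, in the rear floor groove of the basket
- platform: fixed base of the round set-down platform, 128 mm diameter, origin at the bench top under its centre, z up. Its black rubber top (radius 57 mm, centred over this origin) stands on a clamped height-adjustable column, somewhere from 60 to 90 mm above the bench; the height is not reported: feel for it. The top is sprung: it starts to sink at about 0.6 N, then 1 mm for each 0.22 N, at most 34 mm
- lens_mount: bystander: lens in a round black mount on a post, 26x40x79 mm, origin under its foot
- tissue_box: bystander: white packet of lens tissue, 50x72x28 mm, origin at the centre of its underside
- dropper_bottle: bystander: white bottle with red dropper tip, 32x32x95 mm, origin at the centre of its underside

How it is judged (in metres and radians):
On the way, in this order (a step that is already met when the one before it is completed fails the run):
1. the basket is held, lifted clear of the stand and out in front of it (x of basket in the frame of drying_stand below -0.03 m and z of basket in the frame of drying_stand above 0.06 m and contact force between basket and drying_stand below 0.1 N and contact force between the fingers and basket above 1 N), for 0.1 s.
2. the platform carries at least 1.5 N of the basket while it is still held (contact force between basket and platform above 1.5 N and contact force between the fingers and basket above 1 N), for 0.2 s.
At the end, for the whole second after the job is handed in: the basket stands released and at rest on the platform, its middle within 15 mm of the platform's, within 0.1 rad of level, with both posts lying in it (horizontal distance between basket and platform below 0.015 m and angle between basket's own z axis and vertical below 0.1 rad and height (world z) of basket above 0.02 m and contact force between basket and platform above 1.5 N and linear speed of basket below 0.02 m/s and distance between each of post_front, post_back and basket below 0.06 m and z of each of post_front, post_back in the frame of basket above 0 m); the robot touches nothing.
It fails at once if the basket is tipped by more than 0.45 rad (26 degrees) (angle between basket's own z axis and vertical above 0.45 rad).
It fails at once if the basket is pressed or dropped on the platform with over 15 N (contact force between basket and platform above 15 N).
It fails at once if the robot pushes the stand or its hood with over 10 N (contact force between any of the arm, the fingers and drying_stand above 10 N).
It fails at once if the basket catches in the stand and is wrenched with over 25 N (contact force between basket and drying_stand above 25 N).
It fails at once if a bystander is moved by more than 20 mm (distance of any of lens_mount, tissue_box, dropper_bottle from where it was at the start of the episode above 0.02 m).
It also fails if it takes over 48 s, if anything falls off the work surface, if the arm or the gripper's body presses on something with over 40 N, if the wrist force passes 120 N, or if a joint passes its speed limit or range.

## Robot

A 7-joint arm with a two-finger parallel gripper is mounted at the origin on a cart in front of the work surface, level with it; the furniture and walls round the work are solid. World frame = base frame: x ahead of the robot, y to its left, z up, the work surface at z = 0. Lengths are in m, angles in degrees, forces in N, time in s.
With the tool pointing down it reaches from about 0.4 to 0.75 m from the base axis. Payload 19.5 kg.
Tool frame: the origin (TCP) lies between the finger pads; the fingertips stand r.tcp_to_tips ahead of it and the grasp point (between the pads) lies 6 mm ahead of it (r.tcp_to_tips is the distance from the TCP to the fingertips, in m); z points along the fingers, y is the line along which they close (so a half turn about z gives the same grasp; the last joint's range is limited). The gripper opens to 85 mm and grips with 20 to 120 N. Pads are 22 mm wide; open, the fingers measure 114 mm over their backs; the gripper's body (76 mm by 85 mm) begins 54 mm behind the grasp point. The pads swing forward as they close: fully open they stand 13 mm farther back than shut.
Start: joints at [68.256, 40.479, -1.581, 85.061, 1.261, 54.483, -4.326], TCP at [0.191, -0.542, 0.256] pointing down, gripper open.
Joint ranges: [-155.06, 155.06], [-18.47, 123.98], [-90, 86.84], [0, 140.48], [-83.41, 263.41], [0, 116], [-161.91, 161.91]. Speed limits (degrees/s): [108.29, 108.29, 147.25, 147.25, 172.46, 172.46, 172.46].

## Interface

Orientations are given as [roll, pitch, yaw] about the fixed x, y, z axes, in that order (R = Rz(yaw) Ry(pitch) Rx(roll)).
In Python, from plant import r, get_image, recognise gives the robot as it stands.
- The arm moves only by the tool jog_arm, never from a script. Its argument "targets" is a list of rows, each an object with "xyz": the shift along the tool's x, y, z in mm, a list of three; "turn": the turn, a rotation vector about the tool's x, y, z in degrees, a list of three; "claw": the opening, from -1 (shut) to 1 (fully open). A call has 1 to 10 rows; each row shifts and turns the commanded pose from where the row before left it, along the tool's axes as they then stand; what a row does not reach is not made up. A row lasts 1/8 s, in which the tool goes at most 62.5 mm and 10.7 degrees, less where a joint would pass 70% of its speed; a pose out of reach is approached as far as the arm can. A call is refused whole if a number of a shift passes 62.5 or a number of a turn 10.7, either way. A call with a gripper value outside its range is refused whole. The fingers move at their own pace and stop on an object; the grip force is fixed at half the most. Time passes only in rows, so rows that do not move let the fingers close. It gives the time, the measured TCP pose, the force, the opening and the grip force at its end, in the units of the state.
- r.read_state(): the state, without advancing time (a new reading comes with each control period).
- get_image(name): name is "side" or "top"; returns a dict with "color" (420x560x3 uint8, blue, green, red), "K" (3x3 intrinsics, pixels), "R" (3x3) and "t" (3): a world point X has camera coordinates R X + t. Camera axes: x right, y down, z forward; pixel columns grow to the right and rows downward; lengths in m; the calibration is good to about 2 mm. A picture is of the moment at which its call begins. There is no depth.
- r.finish_job(): hands the job in; it is judged then, once.
Trained networks look in the newest picture that a camera, given by its name, has taken for a name from the list of things; names that differ only in an ending like _2 or _b are one class to them, and where a whole thing is asked for, a point or a joint stands for the part that bears it (a point fixed in the world has none). Each returns a list of dicts, best first, with "confidence" (0 to 1); they miss things now and then, are a little off and sometimes report something else, mostly with a low value. They report only what shows in the picture. A call takes as long as a camera call.
- recognise(camera, target): "bbox" ([left, top, right, bottom] in pixels, round what is visible of it).
The state is a dict: "clock": time; "joint_pos": joint angles; "joint_velocities": joint speeds; "joint_torque": joint torques, N m; "position": TCP position; "tool_rot": TCP orientation; "contact_force": force on the tool from outside, world axes, zero at the start; "moment": the same for the moment, N m; "width": finger opening in m; "grasp_force": force on a finger pad.
Only numpy, scipy, OpenCV 4.12 (cv2) and the standard library are available. Lean on these libraries where they do the work, as an engineer would, in place of code of your own. Each camera call takes 0.05 s, during which the arm holds its last target. There are 200 camera calls.

## Working session

There is one attempt and no reset: what is moved stays moved. The work goes in short steps, Python scripts to look and compute and a tool call to move; the robot and the scene stay as the last step left them, time stands still between calls to the robot, and variables do not carry over. Pictures are saved under pics/ and viewed, at most 10 in all, crops included, and the job is handed in when it is done.

Besides the shell and the picture viewer there is one more tool, called after ">>>" as a command line: name --argument value ..., lists and objects as JSON in quotes. jog_arm: Moves the arm, as the interface text tells. Its arguments: {"type":"object","properties":{"targets":{"type":"array","items":{"type":"object","properties":{"xyz":{"type":"array","items":{"type":"number"}},"turn":{"type":"array","items":{"type":"number"}},"claw":{"type":"number"}}}}},"required":["targets"]}

```bash
mkdir -p pics; python3 - <<'E'
from plant import r,get_image,recognise
import cv2,numpy as np
for c in("side","top"):
    d=get_image(c);cv2.imwrite(f"pics/{c}0.png",d["color"]);print(c,d["K"].tolist(),np.round(d["R"],4).tolist(),np.round(d["t"],4).tolist())
    for n in["drying_stand","basket","basket_handle","basket_trunnions","hood_edge","slot_seat","platform","lens_mount","tissue_box","dropper_bottle"]:
        try: print(c,n,[(np.round(q["bbox"]).tolist(),round(q["confidence"],2)) for q in recognise(c,n)[:2]])
        except Exception as e: print(n,e)
s=r.read_state();print(s,r.tcp_to_tips)
E
```

```text
side [[461.17934326341265, 0.0, 275.3078001826249], [0.0, 461.17934326341265, 212.21956228284233], [0.0, 0.0, 1.0]] [[0.4543, -0.8908, 0.005], [-0.6296, -0.325, -0.7057], [0.6303, 0.3174, -0.7085]] [0.0138, 0.5484, 0.7054]
side drying_stand [([216.0, 150.0, 302.0, 299.0], 0.74)]
side basket [([245.0, 222.0, 286.0, 278.0], 0.93), ([293.0, 312.0, 330.0, 346.0], 0.68)]
side basket_handle [([239.0, 224.0, 291.0, 278.0], 0.77)]
side basket_trunnions [([243.0, 218.0, 290.0, 276.0], 0.86)]
side hood_edge [([219.0, 152.0, 301.0, 301.0], 0.93), ([293.0, 313.0, 332.0, 348.0], 0.19)]
side slot_seat [([217.0, 149.0, 303.0, 298.0], 0.58)]
side platform []
side lens_mount [([178.0, 239.0, 193.0, 267.0], 0.64), ([336.0, 213.0, 353.0, 244.0], 0.61)]
side tissue_box [([293.0, 314.0, 332.0, 347.0], 0.85), ([219.0, 152.0, 300.0, 303.0], 0.27)]
side dropper_bottle [([178.0, 238.0, 193.0, 269.0], 0.58)]
top [[486.7970856266929, 0.0, 277.7141677575394], [0.0, 486.7970856266929, 206.9063278374916], [0.0, 0.0, 1.0]] [[0.2362, -0.9717, 0.0087], [-0.9292, -0.2285, -0.2906], [0.2843, 0.0605, -0.9568]] [0.1304,
[... 584 characters left out ...]
os': array([68.25703912, 40.47969693, -1.58210537, 85.06169471,  1.26248154,
       54.48354441, -4.32787121]), 'joint_velocities': array([ 0.11109682, -0.06850494, -0.00917454,  0.0020539 ,  0.11494346,
       -0.10374199,  0.04118567]), 'joint_torque': array([ 1.82812462e-03, -8.82983923e+01,  1.23422530e+00, -2.36383027e+01,
        1.70852890e-02,  1.66905411e-03, -6.45291675e-05]), 'position': array([ 0.1905446 , -0.5424776 ,  0.25626402]), 'tool_rot': array([-1.79992481e+02,  1.04724517e-03,  1.93522613e+01]), 'contact_force': array([ 0.04759314, -0.45075145, -0.125154  ]), 'moment': array([-0.01397198, -0.01872788, -0.02696106]), 'grasp_force': 0.0, 'width': 0.08553566704768843} 0.025
```

```bash
python3 - <<'E'
import cv2
a=cv2.imread("pics/side0.png")[130:360,150:400];cv2.imwrite("pics/s0c.png",cv2.resize(a,None,fx=2.6,fy=2.6,interpolation=2)[:600])
a=cv2.imread("pics/top0.png")[150:300,180:390];cv2.imwrite("pics/t0c.png",cv2.resize(a,None,fx=3.8,fy=3.8,interpolation=2)[:600])
E
```

```text
(no output)
```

View pics/s0c.png

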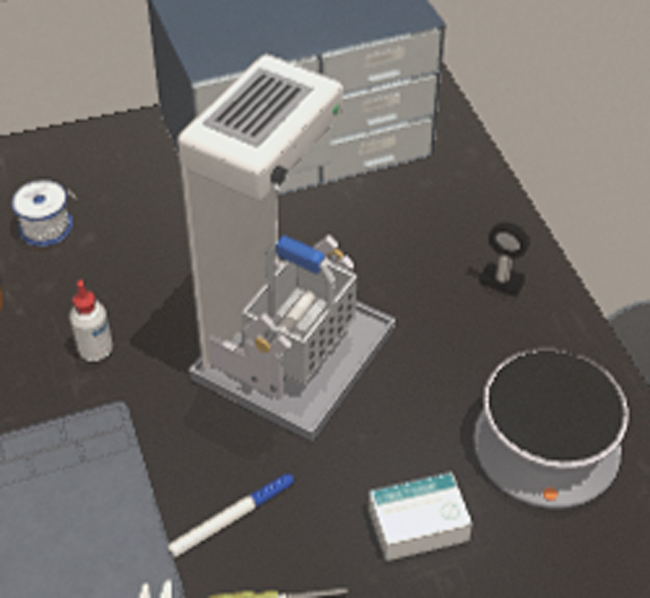

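View pics/t0c.png

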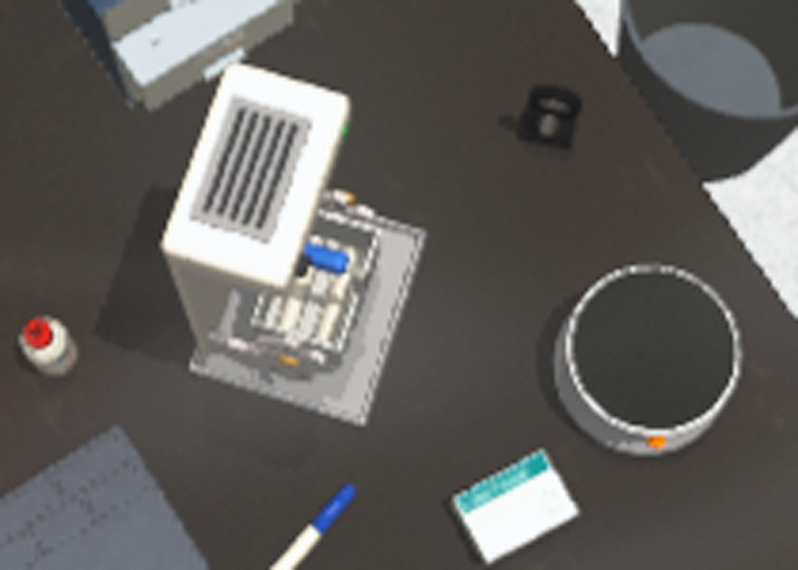

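```bash
cat >h.py <<'E'
import numpy as np
from scipy.optimize import least_squares
K={'s':np.array([[461.179,0,275.308],[0,461.179,212.22],[0,0,1]]),'t':np.array([[486.797,0,277.714],[0,486.797,206.906],[0,0,1]])}
R={'s':np.array([[0.4543,-0.8908,0.005],[-0.6296,-0.325,-0.7057],[0.6303,0.3174,-0.7085]]),'t':np.array([[0.2362,-0.9717,0.0087],[-0.9292,-0.2285,-0.2906],[0.2843,0.0605,-0.9568]])}
T={'s':np.array([0.0138,0.5484,0.7054]),'t':np.array([0.1304,0.6039,1.186])}
def proj(c,X): p=K[c]@(R[c]@X+T[c]); return p[:2]/p[2]
def px(c,u,v): return np.array([150+u/2.6,130+v/2.6] if c=='s' else [180+u/3.8,150+v/3.8])
E
python3 - <<'E'
from h import *
F=[('s',395,319,-60,-75,16),('s',313,433,-60,75,16),('s',192,368,72,75,16),('s',342,83,-8,-62,290),('s',265,163,-8,62,290),('s',265,57,70,-62,290),('s',182,135,70,62,290),('s',263,344,0,62,84),('s',337,253,0,-62,84),
('t',426,232,-60,-75,16),('t',365,423,-60,75,16),('t',193,367,72,75,16),('t',347,100,-8,-62,290),('t',288,285,-8,62,290),('t',235,65,70,-62,290),('t',165,243,70,62,290),('t',289,359,0,62,84),('t',345,199,0,-62,84),('s',300,252,0,0,145)]
def W(p,q):
    c,s=np.cos(p[2]),np.sin(p[2]);x,y,z=np.array(q)/1e3
    return np.array([p[0]+c*x-s*y,p[1]+s*x+c*y,z])
f=lambda p:np.concatenate([proj(a[0],W(p,a[3:]))-px(*a[:3]) for a in F])
o=least_squares(f,[.5,0,1.57],loss='soft_l1');p=o.x
print("stand",p[:2],np.degrees(p[2]));print(np.round(o.fun.reshape(-1,2),1).tolist())
g=lambda X:np.concatenate([proj('s',X)-px('s',555,405),proj('t',X)-px('t',654,350)])
o=least_squares(g,[.5,-.3,.07]);print("plat",o.x,o.fun)
# handle triangulated from bar: side centre; top front end
print("bar ends s",[(2.6*(proj('s',W(p,(x,0,151)))-[150,130])).round() .tolist() for x in(-22,22)],"t",(3.8*(proj('t',W(p,(-22,0,151)))-[180,150])).round())
for n,q in(("handle",(0,0,142)),("seat",(0,0,85))):print(n,W(p,q))
g=lambda X:np.concatenate([proj('s',X)-px('s',505,287),proj('t',X)-px('t',550,140)])
for n,c,u,v in(("lens",'t',550,142),("tissue",'t',515,505),("bottle",'t',50,370)):
    o=least_squares(lambda X:proj(c,np.array([X[0],X[1],.0]))-px(c,u,v),[.5,-.2]);print(n,o.x)
E
```

```text
stand [0.50539077 0.29732698] 86.01410299409093
[[1.4, -0.1], [1.1, -0.2], [-0.2, 0.6], [2.9, -1.1], [-0.5, 3.4], [0.7, -3.2], [-2.0, -0.1], [0.2, 0.4], [0.3, 0.4], [0.4, -0.2], [-0.0, 0.6], [-1.2, 0.6], [1.8, -1.7], [-0.2, 0.8], [-1.8, -2.5], [-1.9, 1.3], [-0.6, 0.8], [-0.5, -1.0], [0.5, -0.5]]
plat [0.51565924 0.06130321 0.06162711] [ 0.65406798 -0.06640029 -0.77542502  0.17935694]
bar ends s [[324.0, 256.0], [279.0, 236.0]] t [345. 261.]
handle [0.50539077 0.29732698 0.142     ]
seat [0.50539077 0.29732698 0.085     ]
lens [0.67059535 0.1593945 ]
tissue [0.39915663 0.12673371]
bottle [0.41438175 0.47310786]
```

```bash
cat >p.py <<'E'
import sys,json,numpy as np
from scipy.spatial.transform import Rotation as Ro, Slerp
from plant import r
YAW=86.0; ex=np.array([np.cos(np.radians(YAW)),np.sin(np.radians(YAW)),0]);ey=np.array([-ex[1],ex[0],0]);ez=np.array([0,0,1.])
def ori(lean,yaw=YAW):
    a=np.radians(lean);x=np.array([np.cos(np.radians(yaw)),np.sin(np.radians(yaw)),0]);z=np.sin(a)*x-np.cos(a)*ez
    y=np.array([x[1],-x[0],0]);return Ro.from_matrix(np.c_[np.cross(y,z),y,z])
def plan(legs,claw=1,p=None,q=None,dec=0):
    """legs: list of (xyz,Rotation,n)"""
    s=r.read_state()
    if p is None:p=np.array(s["position"])
    if q is None:q=Ro.from_euler('xyz',s["tool_rot"],degrees=True)
    rows=[]
    for P,Q,n in legs:
        p0,sl=p,Slerp([0,1],Ro.concatenate([q,Q]))
        for i in range(1,n+1):
            tp=p0+(np.array(P)-p0)*i/n;tq=sl(i/n)
            d=np.round(q.inv().apply(tp-p)*1e3,dec)+0;t=np.round((q.inv()*tq).as_rotvec(degrees=True),1)+0
            rows.append({"xyz":d.tolist(),"turn":t.tolist(),"claw":claw});p=p+q.apply(d/1e3);q=q*Ro.from_rotvec(t,degrees=True)
    for k in rows:print(json.dumps(k))
    print("end",p.round(4),q.as_matrix().round(3).tolist())
H=np.array([0.5054,0.2973,0.142])
E
python3 - <<'E'
from p import *
Q=ori(42);z=Q.as_matrix()[:,2]
s=r.read_state();q0=Ro.from_euler('xyz',s["tool_rot"],degrees=True)
m=Slerp([0,1],Ro.concatenate([q0,Q]))(.5)
plan([([.45,-.2,.3],m,10),(H-.126*z,Q,10)])
E
```

```text
{"xyz": [36.0, -24.0, -4.0], "turn": [1.2, 1.9, -3.2], "claw": 1}
{"xyz": [37.0, -21.0, -3.0], "turn": [1.2, 1.8, -3.1], "claw": 1}
{"xyz": [38.0, -20.0, -1.0], "turn": [1.3, 1.9, -3.2], "claw": 1}
{"xyz": [40.0, -18.0, 1.0], "turn": [1.2, 1.8, -3.2], "claw": 1}
{"xyz": [40.0, -15.0, 2.0], "turn": [1.2, 1.9, -3.2], "claw": 1}
{"xyz": [41.0, -13.0, 4.0], "turn": [1.2, 1.8, -3.1], "claw": 1}
{"xyz": [42.0, -11.0, 5.0], "turn": [1.2, 1.9, -3.2], "claw": 1}
{"xyz": [42.0, -8.0, 7.0], "turn": [1.3, 1.8, -3.2], "claw": 1}
{"xyz": [42.0, -6.0, 9.0], "turn": [1.2, 1.9, -3.2], "claw": 1}
{"xyz": [41.0, -3.0, 10.0], "turn": [1.2, 1.8, -3.1], "claw": 1}
{"xyz": [30.0, -20.0, 21.0], "turn": [1.2, 1.9, -3.2], "claw": 1}
{"xyz": [31.0, -18.0, 22.0], "turn": [1.2, 1.8, -3.2], "claw": 1}
{"xyz": [31.0, -16.0, 24.0], "turn": [1.3, 1.9, -3.1], "claw": 1}
{"xyz": [31.0, -14.0, 25.0], "turn": [1.2, 1.8, -3.2], "claw": 1}
{"xyz": [31.0, -11.0, 26.0], "turn": [1.2, 1.9, -3.2], "claw": 1}
{"xyz": [30.0, -9.0, 28.0], "turn": [1.2, 1.8, -3.2], "claw": 1}
{"xyz": [31.0, -7.0, 29.0], "turn": [1.2, 1.9, -3.2], "claw": 1}
{"xyz": [29.0, -5.0, 29.0], "turn": [1.2, 1.8, -3.1], "claw": 1}
{"xyz": [29.0, -2.0, 31.0], "turn": [1.3, 1.9, -3.2], "claw": 1}
{"xyz": [27.0, 0.0, 32.0], "turn": [1.2, 1.9, -3.2], "claw": 1}
end [0.4998 0.213  0.2352] [[0.052, 0.998, 0.046], [0.741, -0.07, 0.668], [0.67, -0.0, -0.743]]
```

>>> jog_arm --targets '[{"xyz":[36,-24,-4],"turn":[1.2,1.9,-3.2],"claw":1},{"xyz":[37,-21,-3],"turn":[1.2,1.8,-3.1],"claw":1},{"xyz":[38,-20,-1],"turn":[1.3,1.9,-3.2],"claw":1},{"xyz":[40,-18,1],"turn":[1.2,1.8,-3.2],"claw":1},{"xyz":[40,-15,2],"turn":[1.2,1.9,-3.2],"claw":1},{"xyz":[41,-13,4],"turn":[1.2,1.8,-3.1],"claw":1},{"xyz":[42,-11,5],"turn":[1.2,1.9,-3.2],"claw":1},{"xyz":[42,-8,7],"turn":[1.3,1.8,-3.2],"claw":1},{"xyz":[42,-6,9],"turn":[1.2,1.9,-3.2],"claw":1},{"xyz":[41,-3,10],"turn":[1.2,1.8,-3.1],"claw":1}]'

```text
clock: 2.35
position: [0.4503, -0.1989, 0.2998]
tool_rot: [-173.2, -20.9, 50.3]
contact_force: [0.1, 0.9, 0.0]
width: 0.0856
grasp_force: 0.0
```

Tracks well.

>>> jog_arm --targets '[{"xyz":[30,-20,21],"turn":[1.2,1.9,-3.2],"claw":1},{"xyz":[31,-18,22],"turn":[1.2,1.8,-3.2],"claw":1},{"xyz":[31,-16,24],"turn":[1.3,1.9,-3.1],"claw":1},{"xyz":[31,-14,25],"turn":[1.2,1.8,-3.2],"claw":1},{"xyz":[31,-11,26],"turn":[1.2,1.9,-3.2],"claw":1},{"xyz":[30,-9,28],"turn":[1.2,1.8,-3.2],"claw":1},{"xyz":[31,-7,29],"turn":[1.2,1.9,-3.2],"claw":1},{"xyz":[29,-5,29],"turn":[1.2,1.8,-3.1],"claw":1},{"xyz":[29,-2,31],"turn":[1.3,1.9,-3.2],"claw":1},{"xyz":[27,0,32],"turn":[1.2,1.9,-3.2],"claw":1}]'

```text
clock: 3.6
position: [0.5001, 0.2142, 0.235]
tool_rot: [180.0, -42.1, 86.1]
contact_force: [0.6, -0.3, -0.2]
width: 0.0857
grasp_force: 0.0
```

```bash
python3 - <<'E'
from plant import r,get_image
import cv2,numpy as np
s=get_image("side")["color"][170:320,190:340];t=get_image("top")["color"][170:270,215:315]
im=np.hstack([cv2.resize(s,(400,400),interpolation=2),cv2.resize(t,(400,400),interpolation=2)]);cv2.imwrite("pics/a.png",im)
st=r.read_state();print(st["joint_pos"].round(),st["position"],st["tool_rot"])
from p import *
Q=ori(42);z=Q.as_matrix()[:,2];plan([(H-.006*z,Q,8)],dec=0)
E
```

```text
[ 18.  48. -46. 109. -22.  21.   3.] [0.49922312 0.21618507 0.23472997] [-179.93637486  -42.18668084   86.25646098]
{"xyz": [0.0, 0.0, 15.0], "turn": [0.0, 0.0, 0.0], "claw": 1}
{"xyz": [0.0, 0.0, 14.0], "turn": [-0.1, 0.0, 0.0], "claw": 1}
{"xyz": [-1.0, 0.0, 15.0], "turn": [0.0, -0.1, 0.1], "claw": 1}
{"xyz": [0.0, 0.0, 15.0], "turn": [0.0, 0.0, 0.0], "claw": 1}
{"xyz": [0.0, 1.0, 14.0], "turn": [0.0, 0.0, 0.0], "claw": 1}
{"xyz": [0.0, 0.0, 15.0], "turn": [-0.1, 0.0, 0.0], "claw": 1}
{"xyz": [-1.0, 0.0, 15.0], "turn": [0.0, -0.1, 0.1], "claw": 1}
{"xyz": [0.0, 0.0, 14.0], "turn": [0.0, 0.0, 0.0], "claw": 1}
end [0.5053 0.2929 0.1466] [[0.052, 0.998, 0.046], [0.741, -0.069, 0.667], [0.669, -0.001, -0.743]]
```

View pics/a.png

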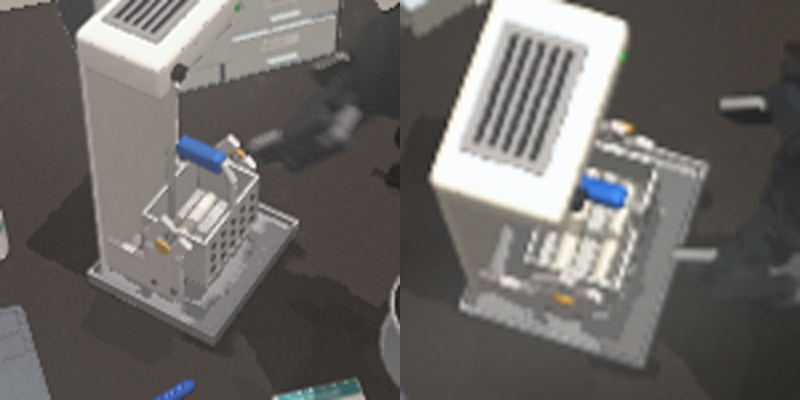

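```bash
python3 - <<'E'
from h import *
from p import *
Q=ori(42).as_matrix();P=np.array([.4997,.215,.2347])
for y in(-.045,0,.045):
    X=P+Q@[0,y,.012];u=proj('t',X);v=proj('s',X)
    print(y,((u-[215,170])*4+[400,0]).round(),((v-[190,170])*400/150).round())
for x,y,z in((-22,0,151),(-22,-7,151),(-22,7,151),(22,7,151),(-22,0,142),(0,0,142),(0,0,151),(0,62,84),(0,-62,84)):
    X=np.array([H[0],H[1],0])+(ex*x+ey*y+ez*z)/1e3;u=proj('t',X);v=proj('s',X)
    print((x,y,z),((u-[215,170])*4+[400,0]).round(),((v-[190,170])*400/150).round())
E
```

```text
-0.045 [686. 259.] [255. 152.]
0 [709. 187.] [285. 115.]
0.045 [732. 116.] [313.  80.]
(-22, 0, 151) [624. 194.] [225. 156.]
(-22, -7, 151) [627. 184.] [230. 150.]
(-22, 7, 151) [620. 205.] [221. 161.]
(22, 7, 151) [552. 184.] [175. 141.]
(-22, 0, 142) [624. 198.] [225. 163.]
(0, 0, 142) [590. 188.] [202. 153.]
(0, 0, 151) [590. 184.] [202. 145.]
(0, 62, 84) [562. 301.] [164. 247.]
(0, -62, 84) [621. 126.] [240. 154.]
```

>>> jog_arm --targets '[{"xyz":[0,0,14],"turn":[0,0,0],"claw":0.3},{"xyz":[0,0,14],"turn":[0,0,0],"claw":0.3},{"xyz":[-1,0,14],"turn":[0,0,0],"claw":0.3},{"xyz":[0,0,14],"turn":[0,0,0],"claw":0.3},{"xyz":[0,0,10],"turn":[0,0,0],"claw":0.3}]'

```text
clock: 4.32
position: [0.5027, 0.2569, 0.1848]
tool_rot: [-179.9, -42.0, 86.0]
contact_force: [0.0, 0.3, -0.1]
width: 0.0556
grasp_force: 0.0
```

```bash
python3 - <<'E'
from plant import r,get_image
import cv2,numpy as np
from h import *
from p import *
s=get_image("side")["color"][190:265,235:310];t=get_image("top")["color"][190:240,250:300]
im=np.hstack([cv2.resize(s,(400,400),interpolation=2),cv2.resize(t,(400,400),interpolation=2)]);cv2.imwrite("pics/b.png",im)
st=r.read_state();P=st["position"];Q=Ro.from_euler('xyz',st["tool_rot"],degrees=True).as_matrix();print(P,st["tool_rot"])
f=lambda X:(((proj('s',X)-[235,190])*400/75).round().tolist(),((proj('t',X)-[250,190])*8+[400,0]).round().tolist())
for y in(-.028,0,.028):
  for d in(.006,.018):print(y,d,f(P+Q@[0,y,d]))
for x in(-22,0,22):print(x,f(H+ex*x/1e3+ez*.009))
E
```

```text
[0.50247073 0.25698382 0.18481193] [-179.89704779  -42.04954348   85.9871321 ]
-0.028 0.006 ([205.0, 213.0], [584.0, 303.0])
-0.028 0.018 ([188.0, 220.0], [558.0, 303.0])
0 0.006 ([242.0, 168.0], [612.0, 217.0])
0 0.018 ([224.0, 176.0], [587.0, 218.0])
0.028 0.006 ([277.0, 126.0], [640.0, 133.0])
0.028 0.018 ([259.0, 134.0], [615.0, 133.0])
-22 ([211.0, 205.0], [567.0, 229.0])
0 ([165.0, 184.0], [499.0, 208.0])
22 ([120.0, 164.0], [432.0, 187.0])
```

View pics/b.png

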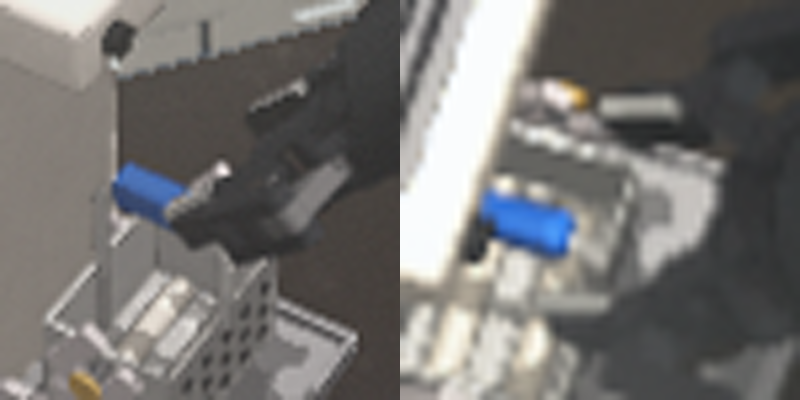

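>>> jog_arm --targets '[{"xyz":[0,0,13],"turn":[0,0,0],"claw":0.2},{"xyz":[1,0,13],"turn":[0,0,0],"claw":0.1},{"xyz":[0,0,13],"turn":[0,0,0],"claw":0},{"xyz":[0,0,13],"turn":[0,0,0],"claw":-0.1},{"xyz":[0,0,0],"turn":[0,0,0],"claw":-0.3},{"xyz":[0,0,0],"turn":[0,0,0],"claw":-0.45},{"xyz":[0,0,0],"turn":[0,0,0],"claw":-0.45}]'

```text
clock: 5.3
position: [0.5055, 0.2915, 0.1478]
tool_rot: [180.0, -42.0, 86.0]
contact_force: [-0.3, -0.3, 0.2]
width: 0.0235
grasp_force: 0.0
```

```bash
python3 - <<'E'
from plant import r,get_image
import cv2,numpy as np
s=get_image("side")["color"][190:265,235:310];t=get_image("top")["color"][190:240,250:300]
im=np.hstack([cv2.resize(s,(400,400),interpolation=2),cv2.resize(t,(400,400),interpolation=2)]);cv2.imwrite("pics/c.png",im)
st=r.read_state();print(st["position"],st["tool_rot"],st["contact_force"],st["moment"])
E
```

```text
[0.50546277 0.29156995 0.14778062] [179.98988001 -42.04222601  85.99773783] [ 0.45044311 -0.46676751  0.4466042 ] [-0.7361069   0.05143512  0.02851255]
```

View pics/c.png

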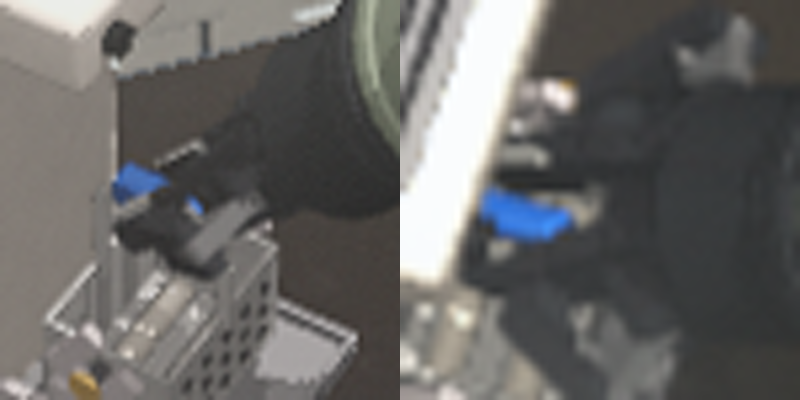

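>>> jog_arm --targets '[{"xyz":[0,0,0],"turn":[0,0,0],"claw":-0.52},{"xyz":[0,0,0],"turn":[0,0,0],"claw":-0.57},{"xyz":[0,0,0],"turn":[0,0,0],"claw":-0.57}]'

```text
clock: 5.78
position: [0.5053, 0.2918, 0.1476]
tool_rot: [-180.0, -42.0, 86.0]
contact_force: [-0.2, 0.6, 1.0]
width: 0.0183
grasp_force: 0.0
```

>>> jog_arm --targets '[{"xyz":[0,0,0],"turn":[0,0,0],"claw":-0.61},{"xyz":[0,0,0],"turn":[0,0,0],"claw":-0.64},{"xyz":[0,0,0],"turn":[0,0,0],"claw":-0.64}]'

```text
clock: 6.15
position: [0.505, 0.2919, 0.1475]
tool_rot: [-179.9, -42.0, 86.0]
contact_force: [-2.4, -0.3, 1.7]
width: 0.0153
grasp_force: 1.3
```

>>> jog_arm --targets '[{"xyz":[0,-1,0],"turn":[0,0,0],"claw":-0.64},{"xyz":[0,0,0],"turn":[0,0,0],"claw":-0.66},{"xyz":[0,0,0],"turn":[0,0,0],"claw":-0.68}]'

```text
clock: 6.52
position: [0.5043, 0.2918, 0.1476]
tool_rot: [-180.0, -42.0, 86.0]
contact_force: [-1.6, 0.2, 1.1]
width: 0.0135
grasp_force: 9.4
```

>>> jog_arm --targets '[{"xyz":[0,0,0],"turn":[0,0,0],"claw":-0.75},{"xyz":[0,0,0],"turn":[0,0,0],"claw":-1},{"xyz":[0,0,0],"turn":[0,0,0],"claw":-1}]'

```text
clock: 6.9
position: [0.5043, 0.2919, 0.1476]
tool_rot: [-180.0, -42.0, 86.0]
contact_force: [-2.0, -1.5, 3.2]
width: 0.0132
grasp_force: 58.3
```

>>> jog_arm --targets '[{"xyz":[0.2,-0.5,-2],"turn":[0,0,0],"claw":-1},{"xyz":[0.2,0,-2],"turn":[0,0,0],"claw":-1}]'

```text
clock: 7.15
position: [0.5036, 0.2895, 0.1508]
tool_rot: [-180.0, -42.0, 86.0]
contact_force: [-0.4, 1.6, -3.4]
width: 0.0133
grasp_force: 58.4
```

>>> jog_arm --targets '[{"xyz":[0.4,0,-3],"turn":[0,0,0],"claw":-1},{"xyz":[0.4,0,-3],"turn":[0,0,0],"claw":-1}]'

```text
clock: 7.4
position: [0.5034, 0.2859, 0.1559]
tool_rot: [-180.0, -42.0, 86.0]
contact_force: [0.4, 2.8, -3.1]
width: 0.0132
grasp_force: 58.4
```

>>> jog_arm --targets '[{"xyz":[1.5,0,-1],"turn":[0,0,0],"claw":-1},{"xyz":[0.6,0,-3],"turn":[0,0,0],"claw":-1}]'

```text
clock: 7.65
position: [0.5032, 0.2849, 0.1602]
tool_rot: [-180.0, -42.0, 86.0]
contact_force: [0.7, 0.1, -3.9]
width: 0.013
grasp_force: 58.7
```

>>> jog_arm --targets '[{"xyz":[0.5,0,-4],"turn":[0,0,0],"claw":-1},{"xyz":[0.5,0,-4],"turn":[0,0,0],"claw":-1}]'

```text
clock: 7.9
position: [0.503, 0.2801, 0.167]
tool_rot: [-180.0, -42.0, 86.0]
contact_force: [0.3, 0.2, -3.3]
width: 0.0131
grasp_force: 58.7
```

>>> jog_arm --targets '[{"xyz":[0.5,0,-4],"turn":[0,0,0],"claw":-1},{"xyz":[0.6,0,-5],"turn":[0,0,0],"claw":-1},{"xyz":[0.6,0,-5],"turn":[0,0,0],"claw":-1},{"xyz":[1,0,-6],"turn":[0,0,0],"claw":-1}]'

```text
clock: 8.4
position: [0.5021, 0.2688, 0.1837]
tool_rot: [-180.0, -42.0, 86.0]
contact_force: [-1.0, -0.1, -2.7]
width: 0.0127
grasp_force: 58.7
```

```bash
python3 - <<'E'
from plant import r,get_image
import cv2,numpy as np
s=get_image("side")["color"][170:290,215:335]
cv2.imwrite("pics/d.png",cv2.resize(s,(600,600),interpolation=2))
st=r.read_state();print(st["position"],st["tool_rot"],st["contact_force"],st["joint_pos"].round())
E
```

```text
[0.50230649 0.26848963 0.1842391 ] [179.99211642 -42.04021977  86.00130454] [ 1.65533066 -1.07612518 -1.55995817] [ 11.  54. -45. 109. -22.  12.   2.]
```

View pics/d.png

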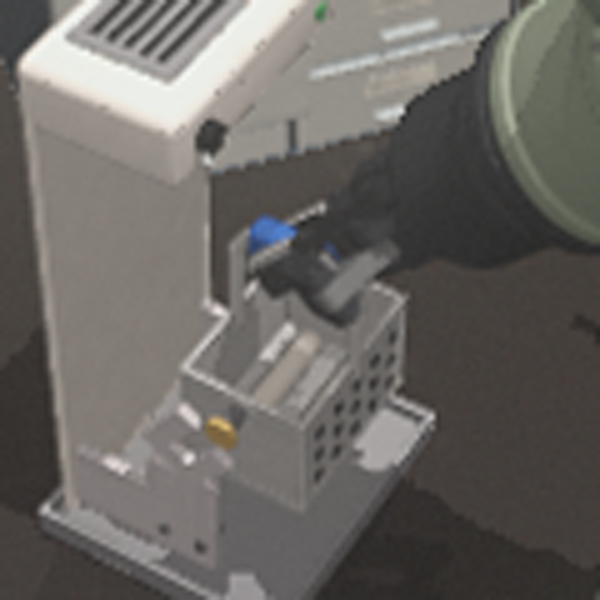

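```bash
python3 - <<'E'
from p import *
Q=ori(42)
plan([([.503,.245,.216],Q,4),([.5155,.056,.226],Q,12)],claw=-1)
E
```

```text
{"xyz": [1.0, 1.0, -10.0], "turn": [0.0, 0.0, 0.0], "claw": -1}
{"xyz": [1.0, 0.0, -10.0], "turn": [0.0, 0.0, 0.0], "claw": -1}
{"xyz": [1.0, 1.0, -9.0], "turn": [0.0, 0.0, 0.0], "claw": -1}
{"xyz": [1.0, 0.0, -10.0], "turn": [0.0, 0.0, 0.0], "claw": -1}
{"xyz": [-11.0, 2.0, -11.0], "turn": [0.0, 0.0, 0.0], "claw": -1}
{"xyz": [-11.0, 2.0, -11.0], "turn": [0.0, 0.0, 0.0], "claw": -1}
{"xyz": [-11.0, 3.0, -11.0], "turn": [0.0, 0.0, 0.0], "claw": -1}
{"xyz": [-11.0, 2.0, -11.0], "turn": [0.0, 0.0, 0.0], "claw": -1}
{"xyz": [-11.0, 2.0, -12.0], "turn": [0.0, 0.0, 0.0], "claw": -1}
{"xyz": [-11.0, 2.0, -11.0], "turn": [0.0, 0.0, 0.0], "claw": -1}
{"xyz": [-11.0, 2.0, -11.0], "turn": [0.0, 0.0, 0.0], "claw": -1}
{"xyz": [-12.0, 2.0, -11.0], "turn": [0.0, 0.0, 0.0], "claw": -1}
{"xyz": [-11.0, 3.0, -11.0], "turn": [0.0, 0.0, 0.0], "claw": -1}
{"xyz": [-11.0, 2.0, -11.0], "turn": [0.0, 0.0, 0.0], "claw": -1}
{"xyz": [-11.0, 2.0, -11.0], "turn": [0.0, 0.0, 0.0], "claw": -1}
{"xyz": [-11.0, 2.0, -11.0], "turn": [0.0, 0.0, 0.0], "claw": -1}
end [0.5155 0.0561 0.2256] [[0.052, 0.998, 0.047], [0.741, -0.07, 0.668], [0.67, 0.0, -0.743]]
```

>>> jog_arm --targets '[{"xyz":[1,0,-6],"turn":[0,0,0],"claw":-1},{"xyz":[1,0,-10],"turn":[0,0,0],"claw":-1},{"xyz":[1,1,-12],"turn":[0,0,0],"claw":-1},{"xyz":[1,1,-11],"turn":[0,0,0],"claw":-1},{"xyz":[-5,1,-11],"turn":[0,0,0],"claw":-1},{"xyz":[-10,2,-11],"turn":[0,0,0],"claw":-1},{"xyz":[-12,2,-11],"turn":[0,0,0],"claw":-1},{"xyz":[-12,2,-11],"turn":[0,0,0],"claw":-1}]'

```text
clock: 9.45
position: [0.5056, 0.1856, 0.2214]
tool_rot: [-179.9, -42.0, 85.9]
contact_force: [0.0, -0.5, -3.0]
width: 0.0131
grasp_force: 58.7
```

>>> jog_arm --targets '[{"xyz":[-12,3,-12],"turn":[0,0,0],"claw":-1},{"xyz":[-12,2,-11],"turn":[0,0,0],"claw":-1},{"xyz":[-11,2,-11],"turn":[0,0,0],"claw":-1},{"xyz":[-12,2,-11],"turn":[0,0,0],"claw":-1},{"xyz":[-11,2,-10],"turn":[0,0,0],"claw":-1},{"xyz":[-8,2,-8],"turn":[0,0,0],"claw":-1},{"xyz":[-4,0,-4],"turn":[0,0,0],"claw":-1},{"xyz":[0,0,0],"turn":[0,0,0],"claw":-1}]'

```text
clock: 10.45
position: [0.5117, 0.0894, 0.2245]
tool_rot: [-180.0, -42.0, 86.0]
contact_force: [-0.4, 0.4, -2.7]
width: 0.0131
grasp_force: 58.7
```

```bash
python3 - <<'E'
from plant import r,get_image
import cv2,numpy as np
s=get_image("side")["color"][190:330,260:400];t=get_image("top")["color"][190:290,300:400]
im=np.hstack([cv2.resize(s,(400,400),interpolation=2),cv2.resize(t,(400,400),interpolation=2)]);cv2.imwrite("pics/e.png",im)
F=[];st=r.read_state();print(st["position"],st["tool_rot"],st["contact_force"],st["clock"])
from p import *
plan([([.5155,.056,.226],ori(42),4)],claw=-1)
E
```

```text
[0.51163115 0.08994301 0.22459477] [-179.97565741  -42.0555423    86.0323581 ] [ 0.27478376 -0.24275529 -3.45634828] 10.55
{"xyz": [-6.0, 2.0, -6.0], "turn": [0.0, 0.0, 0.0], "claw": -1}
{"xyz": [-6.0, 1.0, -6.0], "turn": [0.0, 0.0, 0.0], "claw": -1}
{"xyz": [-6.0, 2.0, -6.0], "turn": [0.0, 0.0, 0.0], "claw": -1}
{"xyz": [-6.0, 1.0, -6.0], "turn": [0.0, -0.1, 0.0], "claw": -1}
end [0.5153 0.0557 0.2263] [[0.051, 0.998, 0.046], [0.742, -0.069, 0.667], [0.669, -0.0, -0.744]]
```

View pics/e.png

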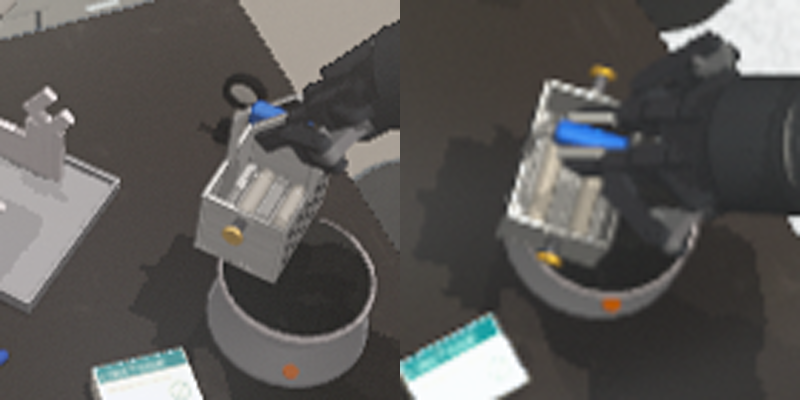

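```bash
python3 - <<'E'
from h import *
import cv2
C={}
for c,f,u,v in(('s','side',555,405),('t','top',654,350)):
    im=cv2.imread(f"pics/{f}0.png");p=px(c,u,v).round().astype(int)
    m=np.zeros((im.shape[0]+2,im.shape[1]+2),np.uint8)
    cv2.floodFill(im,m,tuple(int(i) for i in p),(255,0,0),(14,)*3,(14,)*3,cv2.FLOODFILL_FIXED_RANGE|4)
    k=max(cv2.findContours(m[1:-1,1:-1],0,1)[0],key=len);C[c]=k[:,0,:].astype(float);print(c,cv2.fitEllipse(k),cv2.contourArea(k),len(k))
def res(q):
    o=[]
    a=np.linspace(0,2*np.pi,180)
    for c in'st':
        P=np.array([proj(c,np.array([q[0]+q[3]*np.cos(t),q[1]+q[3]*np.sin(t),q[2]])) for t in a])
        e=cv2.fitEllipse(P.astype(np.float32));f=cv2.fitEllipse(C[c].astype(np.float32))
        o+=[e[0][0]-f[0][0],e[0][1]-f[0][1],(e[1][0]-f[1][0])/2,(e[1][1]-f[1][1])/2]
    return o
o=least_squares(res,[.515,.061,.07,.057],diff_step=1e-3);print(o.x,np.round(o.fun,2))
E
```

```text
s ((256.62860107421875, 305.0850524902344), (209.37110900878906, 355.82183837890625), 102.91468811035156) 41509.5 1857
t ((351.69439697265625, 241.648193359375), (39.569793701171875, 41.5110969543457), 119.3853988647461) 1288.5 115
[0.42189515 0.16993475 0.0940357  0.20323208] [ 45.45  -2.95 -22.22 -78.75 -47.93  26.97  59.93  60.45]
```

```bash
python3 - <<'E'
from h import *
import cv2
f={}
for c,n,u,v in(('s','side',555,405),('t','top',654,350)):
  for tol in(4,6,8,10):
    im=cv2.imread(f"pics/{n}0.png");p=px(c,u,v).round().astype(int)
    m=np.zeros((im.shape[0]+2,im.shape[1]+2),np.uint8)
    cv2.floodFill(im,m,tuple(int(i) for i in p),(255,0,0),(tol,)*3,(tol,)*3,cv2.FLOODFILL_FIXED_RANGE|4)
    k=max(cv2.findContours(m[1:-1,1:-1],0,1)[0],key=len);k=cv2.convexHull(k)
    if cv2.contourArea(k)<3000: f[c]=cv2.fitEllipse(k);print(c,tol,f[c],cv2.contourArea(k))
for h in(.062,.07,.08):
  for c in'st':print(h,c,least_squares(lambda X:proj(c,np.array([X[0],X[1],h]))-f[c][0],[.5,.06]).x.round(4))
E
```

```text
s 4 ((363.49267578125, 285.7247009277344), (40.39720153808594, 50.543373107910156), 109.37867736816406) 1571.5
s 6 ((363.3446044921875, 285.60369873046875), (40.80795669555664, 51.264183044433594), 106.23002624511719) 1618.0
s 8 ((363.299072265625, 285.3306884765625), (41.351139068603516, 51.44123458862305), 106.96768951416016) 1640.5
t 4 ((351.4786682128906, 241.81045532226562), (39.24009704589844, 41.86730194091797), 132.97853088378906) 1206.5
t 6 ((351.696044921875, 241.66650390625), (40.04267501831055, 41.919315338134766), 120.46006774902344) 1289.5
t 8 ((351.654541015625, 241.69410705566406), (40.17818069458008, 41.956321716308594), 119.22298431396484) 1302.5
t 10 ((351.7173156738281, 241.69630432128906), (40.205543518066406, 42.08919906616211), 118.6397476196289) 1308.0
0.062 s [0.5155 0.0632]
0.062 t [0.5174 0.0607]
0.07 s [0.5095 0.0622]
0.07 t [0.5153 0.0615]
0.08 s [0.5019 0.0611]
0.08 t [0.5127 0.0626]
```

>>> jog_arm --targets '[{"xyz":[-6,2,-6],"turn":[0,0,0],"claw":-1},{"xyz":[-6,1,-6],"turn":[0,0,0],"claw":-1},{"xyz":[-6,2,-6],"turn":[0,0,0],"claw":-1},{"xyz":[-6,1,-5],"turn":[0,0,0],"claw":-1},{"xyz":[-3,0,4],"turn":[0,0,0],"claw":-1},{"xyz":[-4,0,4],"turn":[0,0,0],"claw":-1},{"xyz":[-3,0,3],"turn":[0,0,0],"claw":-1},{"xyz":[0,0,0],"turn":[0,0,0],"claw":-1}]'

```text
clock: 11.55
position: [0.5153, 0.056, 0.2103]
tool_rot: [-179.9, -42.1, 86.0]
contact_force: [0.7, 0.0, -2.2]
width: 0.0134
grasp_force: 58.7
```

```bash
python3 - <<'E'
from p import *
s=r.read_state();print(s["position"],s["contact_force"])
plan([([.5157,.0565,s["position"][2]-.01],ori(42),4)],claw=-1,dec=1)
E
```

```text
[0.51527056 0.05603854 0.21031213] [ 0.6910993   0.00738127 -2.17934633]
{"xyz": [-1.6, 0.1, 1.9], "turn": [0.0, 0.0, 0.0], "claw": -1}
{"xyz": [-1.6, 0.1, 2.0], "turn": [0.0, 0.0, 0.0], "claw": -1}
{"xyz": [-1.6, 0.1, 1.9], "turn": [0.0, 0.0, 0.0], "claw": -1}
{"xyz": [-1.5, 0.1, 2.0], "turn": [-0.1, -0.1, 0.0], "claw": -1}
end [0.5157 0.0566 0.2003] [[0.052, 0.998, 0.047], [0.742, -0.07, 0.667], [0.669, 0.0, -0.744]]
```

>>> jog_arm --targets '[{"xyz":[-2,0,2.2],"turn":[0,0,0],"claw":-1},{"xyz":[-2,0,2.2],"turn":[0,0,0],"claw":-1},{"xyz":[-2,0,2.2],"turn":[0,0,0],"claw":-1},{"xyz":[-2,0,2.2],"turn":[0,0,0],"claw":-1}]'

```text
clock: 12.05
position: [0.5154, 0.0558, 0.1985]
tool_rot: [-180.0, -42.0, 86.0]
contact_force: [-0.6, -0.1, -2.6]
width: 0.013
grasp_force: 58.7
```

>>> jog_arm --targets '[{"xyz":[-2,0,2.2],"turn":[0,0,0],"claw":-1},{"xyz":[-2,0,2.2],"turn":[0,0,0],"claw":-1}]'

```text
clock: 12.3
position: [0.5154, 0.0558, 0.1926]
tool_rot: [-180.0, -42.0, 86.0]
contact_force: [0.4, -0.3, -3.4]
width: 0.0131
grasp_force: 58.7
```

>>> jog_arm --targets '[{"xyz":[-2,0,2.2],"turn":[0,0,0],"claw":-1},{"xyz":[-2,0,2.2],"turn":[0,0,0],"claw":-1}]'

```text
clock: 12.55
position: [0.5154, 0.0558, 0.1867]
tool_rot: [-180.0, -42.0, 86.0]
contact_force: [-0.5, -0.9, -3.2]
width: 0.0127
grasp_force: 58.7
```

>>> jog_arm --targets '[{"xyz":[-2,0,2.2],"turn":[0,0,0],"claw":-1},{"xyz":[-2,0,2.2],"turn":[0,0,0],"claw":-1}]'

```text
clock: 12.8
position: [0.5154, 0.0558, 0.1807]
tool_rot: [-180.0, -42.0, 86.0]
contact_force: [0.1, 0.7, -3.5]
width: 0.0129
grasp_force: 58.7
```

>>> jog_arm --targets '[{"xyz":[-1,0,1.1],"turn":[0,0,0],"claw":-1},{"xyz":[-1,0,1.1],"turn":[0,0,0],"claw":-1}]'

```text
clock: 13.05
position: [0.5154, 0.0558, 0.1779]
tool_rot: [-180.0, -42.0, 86.0]
contact_force: [-0.0, -0.7, -2.4]
width: 0.0132
grasp_force: 58.8
```

>>> jog_arm --targets '[{"xyz":[-1,0,1.1],"turn":[0,0,0],"claw":-1},{"xyz":[-1,0,1.1],"turn":[0,0,0],"claw":-1}]'

```text
clock: 13.3
position: [0.5154, 0.0558, 0.1749]
tool_rot: [-180.0, -42.0, 86.0]
contact_force: [0.5, 0.2, -2.2]
width: 0.0131
grasp_force: 58.8
```

>>> jog_arm --targets '[{"xyz":[-1,0,1.1],"turn":[0,0,0],"claw":-1},{"xyz":[-1,0,1.1],"turn":[0,0,0],"claw":-1}]'

```text
clock: 13.55
position: [0.5154, 0.0558, 0.172]
tool_rot: [-180.0, -42.0, 86.0]
contact_force: [-0.6, -0.4, -1.8]
width: 0.0133
grasp_force: 58.9
```

>>> jog_arm --targets '[{"xyz":[-1,0,1.1],"turn":[0,0,0],"claw":-1},{"xyz":[-1,0,1.1],"turn":[0,0,0],"claw":-1}]'

```text
clock: 13.8
position: [0.5154, 0.0558, 0.169]
tool_rot: [-180.0, -42.0, 86.0]
contact_force: [-0.7, 1.3, -1.2]
width: 0.0131
grasp_force: 59.0
```

>>> jog_arm --targets '[{"xyz":[-1,0,1.1],"turn":[0,0,0],"claw":-1},{"xyz":[-1,0,1.1],"turn":[0,0,0],"claw":-1}]'

```text
clock: 14.05
position: [0.5154, 0.0557, 0.166]
tool_rot: [-180.0, -42.0, 86.0]
contact_force: [-0.6, 0.7, 0.1]
width: 0.0131
grasp_force: 59.0
```

>>> jog_arm --targets '[{"xyz":[0,0,0],"turn":[0,0,0],"claw":-1}]'

```text
clock: 14.18
position: [0.5154, 0.0557, 0.166]
tool_rot: [-180.0, -42.0, 86.0]
contact_force: [-1.3, 0.4, 0.1]
width: 0.013
grasp_force: 59.0
```

>>> jog_arm --targets '[{"xyz":[0,0,0],"turn":[0,0,0],"claw":-1}]'

```text
clock: 14.3
position: [0.5154, 0.0557, 0.1661]
tool_rot: [-180.0, -42.0, 86.0]
contact_force: [-0.9, 0.5, 0.5]
width: 0.013
grasp_force: 59.0
```

>>> jog_arm --targets '[{"xyz":[0,0,0],"turn":[0,0,0],"claw":-1}]'

```text
clock: 14.42
position: [0.5154, 0.0557, 0.1661]
tool_rot: [-180.0, -42.0, 86.0]
contact_force: [-0.2, 0.8, 0.2]
width: 0.0129
grasp_force: 59.0
```

```bash
python3 - <<'E'
from plant import r,get_image
import cv2,numpy as np
f=[]
s=get_image("side")["color"][190:330,260:400];f.append(r.read_state()["contact_force"]);t=get_image("top")["color"][190:290,300:400];f.append(r.read_state()["contact_force"])
im=np.hstack([cv2.resize(s,(400,400),interpolation=2),cv2.resize(t,(400,400),interpolation=2)]);cv2.imwrite("pics/f.png",im)
print(f)
E
```

```text
[array([-0.08677159,  0.04658945, -0.0327534 ]), array([-0.41906319,  0.93017522,  0.67129687])]
```

View pics/f.png

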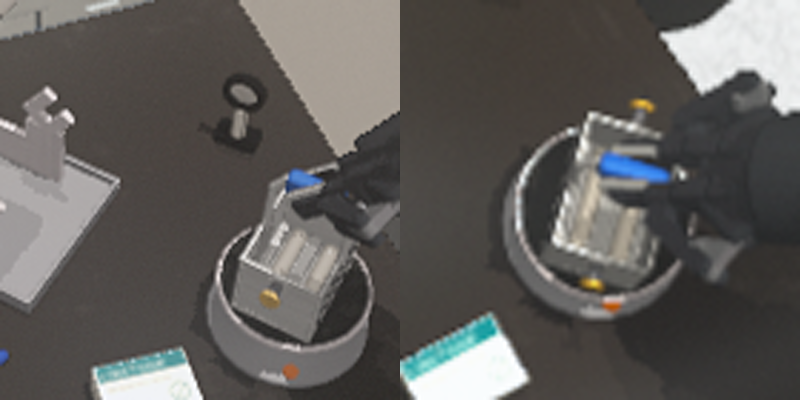

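```bash
python3 - <<'E'
from h import *
print(least_squares(lambda X:proj('t',np.array([X[0],X[1],.1025]))-[354.0,238.6],[.5,.06]).x)
E
```

```text
[0.51612305 0.06086141]
```

>>> jog_arm --targets '[{"xyz":[0,0,0],"turn":[0,0,0],"claw":-0.6},{"xyz":[0,0,0],"turn":[0,0,0],"claw":-0.4},{"xyz":[0,0,0],"turn":[0,0,0],"claw":-0.2},{"xyz":[0,0,0],"turn":[0,0,0],"claw":0},{"xyz":[0,0,0],"turn":[0,0,0],"claw":0}]'

```text
clock: 15.15
position: [0.5154, 0.0557, 0.166]
tool_rot: [-180.0, -42.0, 86.0]
contact_force: [-0.3, -0.9, -0.9]
width: 0.0428
grasp_force: 0.0
```

>>> jog_arm --targets '[{"xyz":[0,0,-5],"turn":[0,0,0],"claw":0},{"xyz":[0,0,-10],"turn":[0,0,0],"claw":0},{"xyz":[0,0,-15],"turn":[0,0,0],"claw":0},{"xyz":[0,0,-20],"turn":[0,0,0],"claw":0},{"xyz":[0,0,-20],"turn":[0,0,0],"claw":0},{"xyz":[0,0,-20],"turn":[0,0,0],"claw":0},{"xyz":[0,0,-10],"turn":[0,0,0],"claw":0},{"xyz":[0,0,0],"turn":[0,0,0],"claw":0}]'

```text
clock: 16.15
position: [0.5108, -0.0114, 0.2406]
tool_rot: [180.0, -42.0, 86.0]
contact_force: [-0.3, 0.7, -0.1]
width: 0.0428
grasp_force: 0.0
```

```bash
python3 - <<'E'
from plant import r,get_image
import cv2,numpy as np
s=get_image("side")["color"][190:330,260:400];t=get_image("top")["color"][190:290,300:400]
im=np.hstack([cv2.resize(s,(400,400),interpolation=2),cv2.resize(t,(400,400),interpolation=2)]);cv2.imwrite("pics/g.png",im)
E
```

```text
(no output)
```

View pics/g.png

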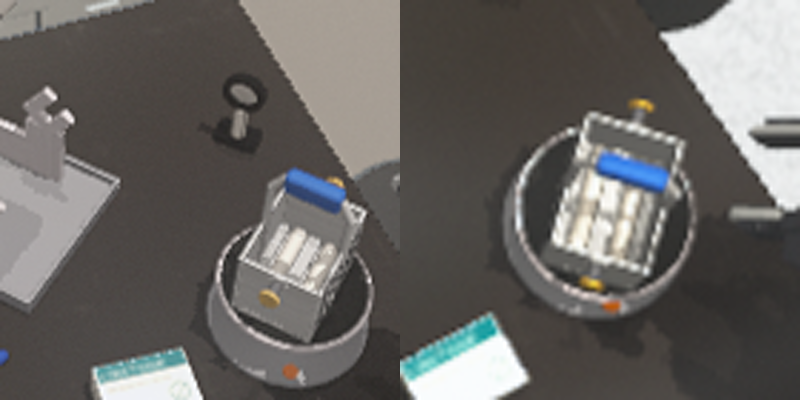

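The basket stands level and centred on the platform. Both posts lie inside it, at about (295,245) and (325,265) in the side view. The gripper is clear of everything.

```bash
python3 -c "
from plant import r
print(r.finish_job())"
```

```text
the job is handed in; nothing more can be done
None
```

I lifted the basket off the stand and set it level and centred on the sprung platform with both posts inside, then released it and handed the job in at about 16 s of the 48 s allowed; the judge returned no verdict.

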